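# Reset the forge blower with a pin punch

### The job

The forge blower has tripped. Take the weather cap off its starter box and set it level on the flat face of the anvil, about mid-width, then take the slim pin punch from the rack, reach it down through the hole the cap covered and press the recessed reset button all the way in. Finish while still gripping the punch and holding the button down; leave the other two rack tools, the hammer and the brush where they are, and do not let the cap fall off onto the bench.

Things in the scene. Friction and masses are not known exactly. Their poses are not given: they have to be found in the camera images.
- blower: Fixed forge blower. Grey square starter box, 110 x 110 mm, top plate 90 mm above the bench, with a round dark fan housing (80 mm across, top at 82 mm) behind it towards its +x, out to 138 mm from the origin. Origin on the bench under the box's centre (and the hole), z up. In the middle of the top is a collar of 32 mm outer diameter, 8 mm high, with a straight 16 mm round hole through it and the plate (20 mm long), opening to a hollow below.
- reset_hole (a point): Centre of the hole's mouth, at the collar's upper rim, 98 mm above the bench; hidden under the cap at first.
- reset_top (a point): Centre of the reset button's flat top (22 mm white disc), 36 mm below the hole's mouth when not pressed, on the hole's axis; it moves with the button.
- reset (a joint): Travel of the reset button, straight down: 0 m out, 0.006 m fully pressed. A spring pushes it back with 2 N at the start of travel, rising to 5 N when fully down; it does not latch. It counts as pressed beyond 0.0045.
- cap: Loose steel weather cap, about 120 g: a 48 mm round shallow cup upside down, 16 mm high (hollow below: 40 mm inside diameter, 12 mm deep), with an 18 mm round upright handle on top, from 16 to 46 mm above the cap's underside. Origin at the centre of its underside, z up through the handle. It starts over the collar, rim on the top plate; lift it straight up.
- anvil: Fixed bench anvil of dark steel, 110 mm high, with a lighter flat face on top; horn towards its +y. Foot 100 mm (x) by 150 mm (y). Origin on the bench, z up.
- anvil_face (a point): Centre of the anvil's flat face, 110 mm above the bench; axes as the anvil's. The face is 56 mm wide (x) and 140 mm long (y).
- rack: Fixed wooden rack: a board 50 mm (x) by 150 mm (y), 12 mm thick, top 75 mm above the bench, on two end legs. Three 12 mm through holes at y = -50, 0 and 50 mm; a tool stands in each, in any order. Origin on the bench under its centre, z up.
- punch: Loose slim pin punch, about 120 g, standing upright nose down in one of the rack holes: round body 16 mm in diameter and 85 mm long (the slimmest and tallest of the three tools, top 160 mm above the bench) over a round nose 8 mm in diameter and 60 mm long, tapering to 5 mm over its last 6 mm. The shoulder between rests on the board. Origin at the nose's tip, z up along the punch; total length 145 mm.
- punch_tip (a point): The tip of the punch's nose.
- rivet_set: Bystander in the rack: short stout round tool, 28 mm in diameter, standing 45 mm above the board. Origin at its lower end, 24 mm below the board's top.
- flat_set: Bystander in the rack: flat rectangular bar, 12 x 28 mm (28 mm along the rack), standing 55 mm above the board. Origin at its lower end, 24 mm below the board's top.
- hammer: Bystander: smith's hammer lying on the bench beyond the work. Origin on the bench, on the handle's line; about 300 mm long.
- brush: Bystander: wire brush lying bristles down on the bench beyond the work, wooden back 50 x 200 mm, 38 mm high, steel bristles 62 mm wide. Origin on the bench under the middle of its back.
Mind the look-alikes: they are no part of the job. Of the things like the cap, leave any that is pink; of the rest the smaller one is meant.

How it is judged:
On the way, in this order (a step that is already met when the one before it is completed fails the run):
1. the cap stands level on the anvil's face, let go (contact force between cap and anvil above 0.2 N and angle between cap's own z axis and vertical below 0.1 rad and x of cap in the frame of anvil_face between -0.015 and 0.015 m and y of cap in the frame of anvil_face between -0.06 and 0.06 m and z of cap in the frame of anvil_face between -0.004 and 0.004 m and linear speed of cap below 0.02 m/s and contact force between the fingers and cap below 0.05 N), for 0.2 s.
2. the gripped punch, through the hole, holds the reset button down (value of joint reset above 0.0045 m and contact force between punch and blower above 2.5 N and horizontal distance between punch_tip and reset_top below 0.012 m and distance between punch_tip and reset_top below 0.012 m and contact force between the fingers and punch above 1 N and contact force between the fingers and blower below 0.3 N), for 0.2 s.
At the end, for the whole second after the job is handed in: Reset down at least 4.5 mm under over 2.5 N from the gripped punch, tip within 12 mm of the button centre, fingers off the blower; cap level (0.1 rad), still, let go on the anvil face, within 15 mm of mid-width and 60 mm of mid-length; bystanders moved under 20 mm (all of step 1 and all of step 2 and distance of each of rivet_set, flat_set, hammer, brush from where it was at the start of the episode below 0.02 m); the arm keeps its last pose, push and grip.
It fails at once if a bystander (other rack tool, hammer, brush) is moved by more than 20 mm (distance of any of rivet_set, flat_set, hammer, brush from where it was at the start of the episode above 0.02 m).
It fails at once if the cap falls to the bench (height (world z) of cap below 0.06 m).
It also fails if it takes over 72 s, if anything falls off the work surface, if the arm or the gripper's body presses on something with over 40 N, if the wrist force passes 120 N, or if a joint passes its speed limit or range.

### The arm

A 6-joint arm with a two-finger parallel gripper is mounted at the origin on the work surface. World frame = base frame: x ahead of the robot, y to its left, z up, the work surface at z = 0. Lengths are in m, angles in rad, forces in N, time in s.
With the tool pointing down it reaches from about 0.25 to 0.775 m from the base axis. Payload 4 kg.
Tool frame: the origin (TCP) lies at the very end of the fingers, on their centre line; the grasp point (between the pads) lies 19 mm behind it (robot.pinch_z is the distance from the TCP to the grasp point, in m); z points along the fingers, y is the line along which they close (so a half turn about z gives the same grasp; the last joint's range is limited). The gripper opens to 94 mm and grips with 3 to 60 N. Pads are 16 mm wide; open, the fingers measure 119 mm over their backs; the gripper's body (75 mm by 177 mm) begins 78 mm behind the grasp point.
Start: joints at [-1.406, 0.087, 1.371, -0, 1.684, -0.103], TCP at [0.146, -0.53, 0.206] pointing down, gripper open.
Joint ranges: [-3.1, 3.1], [-0.76, 2.03], [0.27, 2.55], [-1.08, 4.22], [0.17, 2.65], [-2.57, 2.57]. Speed limits (rad/s): [2.79, 2.79, 3.14, 3.14, 3.14, 3.14].

### API

Orientations are given as [roll, pitch, yaw] about the fixed x, y, z axes, in that order (R = Rz(yaw) Ry(pitch) Rx(roll)).
In Python, from bench import robot gives the robot as it stands.
- The arm moves only by the tool arm_command, never from a script. Its argument "targets" is one flat list of numbers, 7 for each row, row after row: the turn, a rotation vector about the tool's x, y, z in degrees, then the shift along the tool's x, y, z in mm, then the closure, from -1 (fully open) to 1 (shut). In form: [ax, ay, az, x, y, z, hand, ax, ay, az, x, y, z, hand, ...]. A call has 1 to 20 rows; each row is the pose to reach, as a shift and turn from the pose commanded when the call began, along the tool's axes at that moment; what a row does not reach only later rows make up. A row lasts 1/10 s, in which the tool goes at most 50 mm and 8.59 degrees, less where a joint would pass 70% of its speed; a pose out of reach is approached as far as the arm can. A call with a gripper value outside its range is refused whole. The fingers move at their own pace and stop on an object; the grip force is fixed at half the most. Time passes only in rows, so rows that repeat a pose let the fingers close. It gives the time, the measured TCP pose, the force, the opening and the grip force at its end, in the units of the state.
- robot.get_obs(): the state, without advancing time (a new reading comes with each control period).
- robot.snapshot(name): name is "side" or "top" or "wrist"; returns a dict with "color" (480x640x3 uint8, red, green, blue), "range_z" (480x640 float32, m along the optical axis (not along the pixel's ray), 0 where there is no reading), "fx", "fy", "cx", "cy" (pixels), "T" (4x4, takes a point from camera to world coordinates); the wrist camera has in their place "T_tool_cam" (4x4, takes a point from camera to tool coordinates, whose origin is the TCP and whose axes are the flange's). Camera axes: x right, y down, z forward; pixel columns grow to the right and rows downward; lengths in m; the calibration is good to about 2 mm. A picture is of the moment at which its call begins: read the wrist's pose just before it.
- robot.close_job(): hands the job in; it is judged then, once.
The state is a dict: "time": time; "joint_positions": joint angles; "qvel": joint speeds; "joint_torque": joint torques, N m; "tool_pos": TCP position; "ee_rot": TCP orientation; "wrist_force": force on the tool from outside, world axes, zero at the start; "wrist_torque": the same for the moment, N m; "width": finger opening in m; "finger_force": force on a finger pad.
Only numpy, scipy, OpenCV 4.12 (cv2) and the standard library are available. Lean on these libraries where they do the work, as an engineer would, in place of code of your own. Each camera call takes 0.05 s, during which the arm holds its last target. There are 200 camera calls.

## Working session

There is one attempt and no reset: what is moved stays moved. The work goes in short steps, Python scripts to look and compute and a tool call to move; the robot and the scene stay as the last step left them, time stands still between calls to the robot, and variables do not carry over. Pictures are saved under pics/ and viewed, at most 10 in all, crops included, and the job is handed in when it is done.

Besides the shell and the picture viewer there is one more tool, called after ">>>" as a command line: name --argument value ..., lists and objects as JSON in quotes. arm_command: Moves the arm, as the interface text tells. Its arguments: {"type":"object","properties":{"targets":{"type":"array"}},"required":["targets"]}

```bash
mkdir -p pics; ls; cat > h.py <<'E'
import numpy as np, cv2
from scipy.spatial.transform import Rotation as R
from bench import robot
def tool_T(o):
    T=np.eye(4); T[:3,:3]=R.from_euler('xyz',o['ee_rot']).as_matrix(); T[:3,3]=o['tool_pos']; return T
def snap(n):
    o=robot.get_obs(); s=robot.snapshot(n)
    s['Tw']=tool_T(o)@s['T_tool_cam'] if n=='wrist' else s['T']; return s
def cloud(s):
    z=s['range_z']; v,u=np.indices(z.shape)
    p=np.stack([(u-s['cx'])*z/s['fx'],(v-s['cy'])*z/s['fy'],z],-1)
    w=p@s['Tw'][:3,:3].T+s['Tw'][:3,3]; w[z==0]=np.nan; return w
def save(n,im): cv2.imwrite('pics/'+n+'.png',im[...,::-1])
def toolshift(p):  # world target -> tool-axes shift mm from the present pose
    o=robot.get_obs(); T=tool_T(o); return (T[:3,:3].T@(np.array(p)-T[:3,3])*1000).round(1)
E
python3 - <<'E'
from h import *
print(robot.get_obs())
for n in('top','side'):
    s=snap(n); save(n,s['color']); np.savez(n,w=cloud(s),c=s['color']); print(n,s['fx'],s['T'].round(3).tolist())
E
```

```text
pics
{'time': 0.0, 'joint_positions': array([-1.40607162e+00,  8.79466200e-02,  1.37224391e+00, -3.08849288e-05,
        1.68357903e+00, -1.03083164e-01]), 'qvel': array([ 8.66695179e-04, -1.57497641e-03, -7.60997119e-05,  6.00423379e-04,
       -2.17291439e-03,  6.56326396e-04]), 'joint_torque': array([-6.96461611e-04, -3.40185750e+01, -3.02426112e+01,  7.17400527e-02,
        3.29566130e-02, -1.63750915e-04]), 'tool_pos': array([ 0.14544446, -0.52985739,  0.204314  ]), 'ee_rot': array([-3.13942415e+00, -1.93471671e-04,  2.67804216e-01]), 'wrist_force': array([0.36999292, 0.47738512, 0.14746387]), 'wrist_torque': array([-0.02460513, -0.00791835, -0.02878151]), 'finger_force': 0.0, 'width': 0.09421468621980672}
top 519.074327533685 [[0.022, -0.997, 0.078, 0.449], [-1.0, -0.021, 0.022, 0.027], [-0.02, -0.079, -0.997, 1.187], [0.0, 0.0, 0.0, 1.0]]
side 443.38043533025694 [[0.997, -0.067, 0.034, 0.5], [-0.073, -0.757, 0.649, -0.455], [-0.018, -0.65, -0.76, 0.681], [0.0, 0.0, 0.0, 1.0]]
```

View pics/top.png

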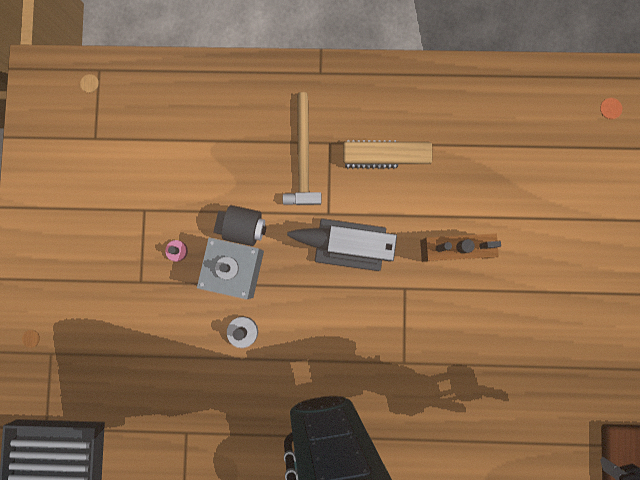

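View pics/side.png

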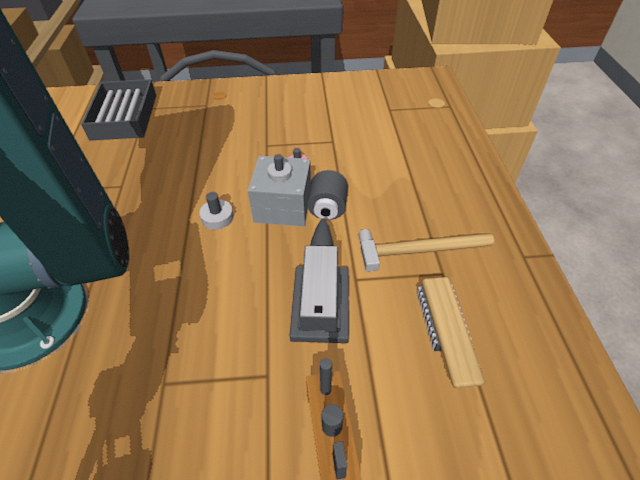

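The top view shows three cap-like things: grey on the starter box (226,267), pink on the bench (176,250) and a larger grey one on the bench (241,333). I choose the one on the box. In the rack, the tool nearest the anvil, side (326,375), looks slim and tall like the punch. The others are stout at (333,418) and flat at (340,460).

```bash
python3 - <<'E'
from h import *
def comp(name,w,lo,hi,xy,r):
    m=(w[...,2]>lo)&(w[...,2]<hi)&(np.hypot(w[...,0]-xy[0],w[...,1]-xy[1])<r); p=w[m]
    if len(p)<5: print(name,len(p)); return
    rc=cv2.minAreaRect((p[:,:2]*1000).astype(np.float32))
    print(name,len(p),'mean',p.mean(0).round(4),'rect',np.round(rc[0],1),np.round(rc[1],1),round(rc[2],1),'z95',np.percentile(p[:,2],95).round(4))
for n in('top','side'):
    d=np.load(n+'.npz'); w=d['w']; print(n)
    if n=='top':
        for u,v in((226,267),(241,333),(176,250),(360,243),(446,246),(466,246),(490,244)): print((u,v),w[v,u].round(3))
        t=w
    box=t[267,226,:2]; bg=t[333,241,:2]; anv=t[243,360,:2]
    comp('plate',w,.082,.095,box,.09); comp('cap cup',w,.100,.112,box,.04); comp('handle',w,.128,.15,box,.04)
    comp('big cup',w,.006,.03,bg,.05); comp('face',w,.104,.116,anv,.1)
    for u,v in((446,246),(466,246),(490,244)): comp('tool',w,.10,.18,t[v,u,:2],.022)
    comp('rack',w,.068,.08,t[246,466,:2],.1)
s=np.load('top.npz')['c'][200:360,150:310]; q=np.load('side.npz')['c'][340:480,270:410]
save('crop1',np.hstack([cv2.resize(s,(400,400)),cv2.resize(q,(400,400))]))
E
```

```text
top
(226, 267) [0.469 0.232 0.139]
(241, 333) [0.33  0.209 0.066]
(176, 250) [0.506 0.363 0.043]
(360, 243) [ 0.525 -0.04   0.111]
(446, 246) [ 0.519 -0.206  0.16 ]
(466, 246) [ 0.523 -0.256  0.119]
(490, 244) [ 0.527 -0.302  0.128]
plate 2266 mean [0.4693 0.237  0.0908] rect [485.7 234.7] [111.2 145.5] 78.6 z95 0.094
cap cup 336 mean [0.4684 0.2368 0.1068] rect [468.6 237.6] [46.2 46.5] 45.9 z95 0.1099
handle 65 mean [0.4684 0.2373 0.1362] rect [468.4 237.7] [16.8 16.5] 46.6 z95 0.1398
big cup 623 mean [0.3295 0.2127 0.0233] rect [331.2 211.9] [69.9 84.7] 62.9 z95 0.0275
face 1830 mean [ 0.5263 -0.042   0.1109] rect [528.2 -30.6] [165.6  56.4] 83.1 z95 0.1142
tool 99 mean [ 0.5198 -0.2062  0.1455] rect [ 520.2 -208.8] [15.4 14.5] 77.9 z95 0.1634
tool 176 mean [ 0.524  -0.2571  0.1182] rect [ 524.7 -258.8] [26.7 27.1] 28.4 z95 0.1234
tool 116 mean [ 0.5275 -0.3058  0.1254] rect [ 527.7 -308.4] [11.6 28.6] 1.9 z95 0.1338
rack 1217 mean [ 0.5237 -0.2558  0.0757] rect [ 524.6 -259.4] [ 50.1 151.5] 4.3 z95 0.0789
side
plate 1698 mean [0.47   0.2267 0.0886] rect [470.2 237.5] [115.6 110.8] 78.9 z95 0.0909
cap cup 261 mean [0.4704 0.2315 0.1047] rect [470.7 235. ] [47.4 45.4] 7.3 z95 0.1079
handle 59 mean [0.4702 0.2348 0.1334] rect [469.8 236.1] [16.3 15.7] 86.2 z95 0.136
big cup 606 mean [0.3324 0.203  0.0198] rect [330.6 212.1] [68.1 65.1] 22.9 z95 0.0241
face 2581 mean [ 0.5277 -0.0502  0.1089] rect [528.3 -43.6] [141.5  56. ] 83.4 z95 0.1105
tool 334 mean [ 0.5224 -0.2139  0.1395] rect [ 522.8 -210.8] [14.9 15.2] 77.2 z95 0.1597
tool 471 mean [ 0.5265 -0.2623  0.1169] rect [ 527.  -260.5] [26.9 26.7] 36.3 z95 0.1203
tool 345 mean [ 0.5299 -0.3116  0.1255] rect [ 530.5 -309.6] [12.2 28.4] 5.2 z95 0.1304
rack 2834 mean [ 0.5262 -0.2607  0.074 ] rect [ 526.6 -256.3] [ 50.2 144.1] 4.4 z95 0.0759
```

View pics/crop1.png

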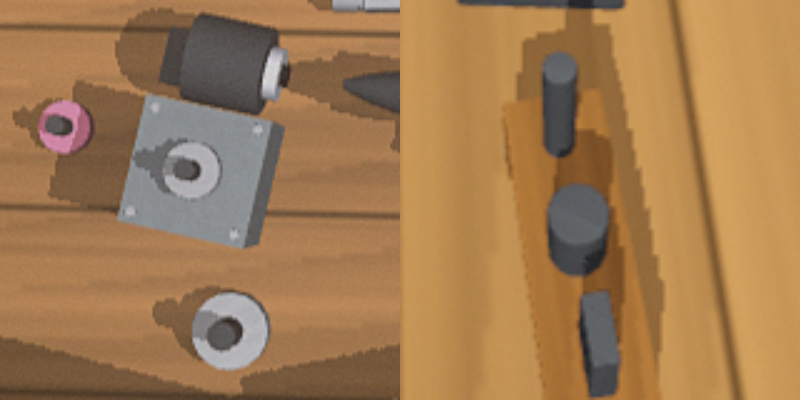

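The choice holds: the box cap is grey with a 46 mm cup, while the other grey one is about 67 mm. Heights match the text: plate 90, handle top 136–139, anvil face 110 and punch top 160 mm. I'll move to above the cap, with the fingers closing along world x (the rack's x).

```bash
python3 - <<'E'
from h import *
print(toolshift([.469,.2365,.20]))
E
```

```text
[ 514.8 -653.5    5.8]
```

>>> arm_command --targets '[0, 0, -79, 515, -653, 6, -1, 0, 0, -79, 515, -653, 6, -1, 0, 0, -79, 515, -653, 6, -1, 0, 0, -79, 515, -653, 6, -1, 0, 0, -79, 515, -653, 6, -1, 0, 0, -79, 515, -653, 6, -1, 0, 0, -79, 515, -653, 6, -1, 0, 0, -79, 515, -653, 6, -1, 0, 0, -79, 515, -653, 6, -1, 0, 0, -79, 515, -653, 6, -1, 0, 0, -79, 515, -653, 6, -1, 0, 0, -79, 515, -653, 6, -1, 0, 0, -79, 515, -653, 6, -1, 0, 0, -79, 515, -653, 6, -1, 0, 0, -79, 515, -653, 6, -1, 0, 0, -79, 515, -653, 6, -1, 0, 0, -79, 515, -653, 6, -1, 0, 0, -79, 515, -653, 6, -1, 0, 0, -79, 515, -653, 6, -1, 0, 0, -79, 515, -653, 6, -1]'

```text
time: 2.1
tool_pos: [0.469, 0.2345, 0.1993]
ee_rot: [-3.141, 0.001, 1.646]
wrist_force: [-0.1, 0.2, -0.3]
width: 0.0936
finger_force: 0.0
```

```bash
python3 - <<'E'
from h import *
s=snap('wrist'); w=cloud(s); save('w1',s['color'])
for n,lo,hi in(('handle',.125,.15),('cup',.100,.112)):
    m=(w[...,2]>lo)&(w[...,2]<hi)&(np.hypot(w[...,0]-.469,w[...,1]-.2365)<.035); p=w[m]; print(n,len(p))
    if len(p)>5: print(np.round(cv2.minAreaRect((p[:,:2]*1000).astype(np.float32)),1) if 0 else cv2.minAreaRect((p[:,:2]*1000).astype(np.float32)),p.mean(0).round(4),np.percentile(p[:,2],[50,95]))
print(toolshift([.469,.2365,.11]))
E
```

```text
handle 666
((470.503662109375, 239.97903442382812), (17.2906436920166, 17.322280883789062), 21.57532501220703) [0.4704 0.2408 0.135 ] [0.13567043 0.13692317]
cup 2801
((470.53277587890625, 239.8292999267578), (47.17427444458008, 47.122772216796875), 13.003819465637207) [0.4704 0.242  0.1059] [0.10591531 0.10707529]
[ 2.2  0.1 89.6]
```

View pics/w1.png

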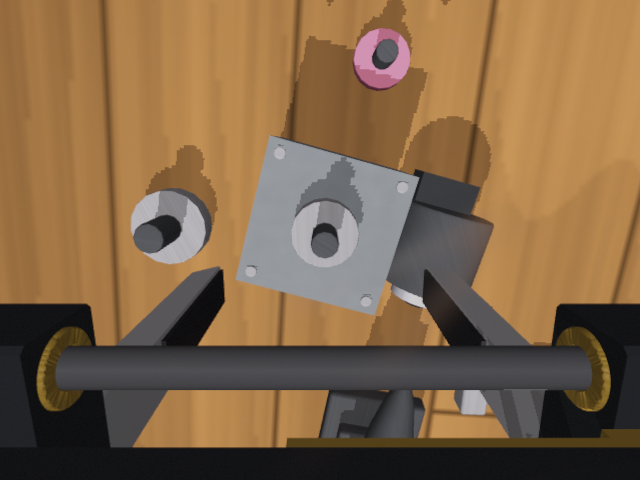

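The wrist picture shows the cap's handle at (325,242), with the pink cap at (382,58) and the large one at (168,228). The wrist view puts the cap at (0.4705, 0.240) and the fixed cameras at (0.4695, 0.237), so I'll use about (0.470, 0.2385).

>>> arm_command --targets '[0, 0, 0, 4, 1, 20, -1, 0, 0, 0, 4, 1, 40, -1, 0, 0, 0, 4, 1, 60, -1, 0, 0, 0, 4, 1, 75, -1, 0, 0, 0, 4, 1, 88, -1, 0, 0, 0, 4, 1, 88, -1, 0, 0, 0, 4, 1, 88, 1, 0, 0, 0, 4, 1, 88, 1, 0, 0, 0, 4, 1, 88, 1, 0, 0, 0, 4, 1, 88, 1, 0, 0, 0, 4, 1, 88, 1, 0, 0, 0, 4, 1, 88, 1, 0, 0, 0, 4, 1, 88, 1, 0, 0, 0, 4, 1, 88, 1]'

```text
time: 3.55
tool_pos: [0.47, 0.2397, 0.1114]
ee_rot: [-3.142, 0.0, 1.647]
wrist_force: [0.4, -0.1, -0.7]
width: 0.0336
finger_force: 0.0
```

>>> arm_command --targets '[0, 0, 0, 0, 0, 0, 1, 0, 0, 0, 0, 0, 0, 1, 0, 0, 0, 0, 0, 0, 1, 0, 0, 0, 0, 0, 0, 1, 0, 0, 0, 0, 0, 0, 1, 0, 0, 0, 0, 0, 0, 1]'

```text
time: 4.15
tool_pos: [0.4699, 0.2396, 0.1114]
ee_rot: [-3.141, 0.0, 1.647]
wrist_force: [-0.5, 0.3, 0.3]
width: 0.0174
finger_force: 30.0
```

Gripped at 17.4 mm, as expected for the 18 mm handle. Lifting straight up.

>>> arm_command --targets '[0, 0, 0, 0, 0, -10, 1, 0, 0, 0, 0, 0, -25, 1, 0, 0, 0, 0, 0, -45, 1, 0, 0, 0, 0, 0, -65, 1, 0, 0, 0, 0, 0, -85, 1, 0, 0, 0, 0, 0, -95, 1, 0, 0, 0, 0, 0, -95, 1, 0, 0, 0, 0, 0, -95, 1]'

```text
time: 4.95
tool_pos: [0.47, 0.2396, 0.2062]
ee_rot: [-3.141, 0.0, 1.647]
wrist_force: [0.0, -0.7, -0.1]
width: 0.0173
finger_force: 30.0
```

```bash
python3 - <<'E'
from h import *
o=robot.get_obs(); print(o['width'],o['wrist_force'],o['tool_pos'])
for n in('top','side','wrist'):
    s=snap(n); w=cloud(s)
    m=(w[...,2]>.092)&(w[...,2]<.102)&(np.hypot(w[...,0]-.470,w[...,1]-.238)<.03); p=w[m]
    if len(p)>5: print(n,'collar',len(p),cv2.minAreaRect((p[:,:2]*1000).astype(np.float32)))
    if n!='wrist':
        m=(w[...,2]>.104)&(w[...,2]<.116)&(np.hypot(w[...,0]-.528,w[...,1]+.044)<.085)&(w[...,1]<.02); p=w[m]
        print(n,'face',cv2.minAreaRect((p[:,:2]*1000).astype(np.float32)))
    if n=='wrist': save('w2',s['color'])
print(toolshift([.5283,-.0445,.207]))
E
```

```text
0.01730644208834267 [ 0.03728767 -0.69026715 -0.06329282] [0.46998582 0.23957623 0.20623991]
top collar 129 ((470.0349426269531, 228.00686645507812), (59.1363525390625, 37.90340042114258), 2.291414976119995)
top face ((526.1033935546875, -45.30243682861328), (135.83847045898438, 55.975929260253906), 83.1937026977539)
side collar 122 ((469.3201904296875, 237.20506286621094), (29.978925704956055, 32.6383056640625), 32.14036560058594)
side face ((527.6671752929688, -46.08406066894531), (136.20973205566406, 55.99960708618164), 83.80203247070312)
wrist collar 495 ((464.2358093261719, 247.63430786132812), (47.41012191772461, 15.731657028198242), 8.044232368469238)
[-287.5   37.2   -1.8]
```

Collar is exposed and the cap held. Carrying it to the anvil at height (shift −287, 36).

>>> arm_command --targets '[0, 0, 0, -20, 2, 0, 1, 0, 0, 0, -55, 7, 0, 1, 0, 0, 0, -90, 11, 0, 1, 0, 0, 0, -130, 16, 0, 1, 0, 0, 0, -170, 21, 0, 1, 0, 0, 0, -210, 26, 0, 1, 0, 0, 0, -245, 31, 0, 1, 0, 0, 0, -270, 34, 0, 1, 0, 0, 0, -283, 36, 0, 1, 0, 0, 0, -287, 36, 0, 1, 0, 0, 0, -287, 36, 25, 1, 0, 0, 0, -287, 36, 45, 1, 0, 0, 0, -287, 36, 55, 1, 0, 0, 0, -287, 36, 55, 1]'

```text
time: 6.5
tool_pos: [0.5264, -0.0426, 0.1495]
ee_rot: [-3.138, -0.001, 1.648]
wrist_force: [-0.3, -0.5, -1.6]
width: 0.0178
finger_force: 30.0
```

```bash
python3 - <<'E'
from h import *
o=robot.get_obs(); print(o['width'],o['tool_pos'],o['wrist_force'])
s=snap('side'); w=cloud(s); save('s2',s['color'][200:380,220:460].repeat(3,0).repeat(3,1))
t=o['tool_pos'][:2]; r=np.hypot(w[...,0]-t[0],w[...,1]-t[1])
p=w[(w[...,2]>.118)&(w[...,2]<.16)&(r<.04)]
print('cap',p.mean(0),p[:,2].min(),p[:,2].max(),len(p)); print(np.histogram(p[:,2],bins=10))
E
```

```text
0.017792252134344325 [ 0.52641556 -0.04255565  0.14948038] [-0.34125398 -0.47657962 -1.64723126]
cap [ 0.52698477 -0.05661373  0.14280961] 0.12579152907440472 0.15987553546318467 587
(array([ 17,  47,  36,  40, 174, 153,  18,  28,  35,  39]), array([0.12579153, 0.12919993, 0.13260833, 0.13601673, 0.13942513,
       0.14283353, 0.14624193, 0.14965033, 0.15305873, 0.15646713,
       0.15987554]))
```

View pics/s2.png

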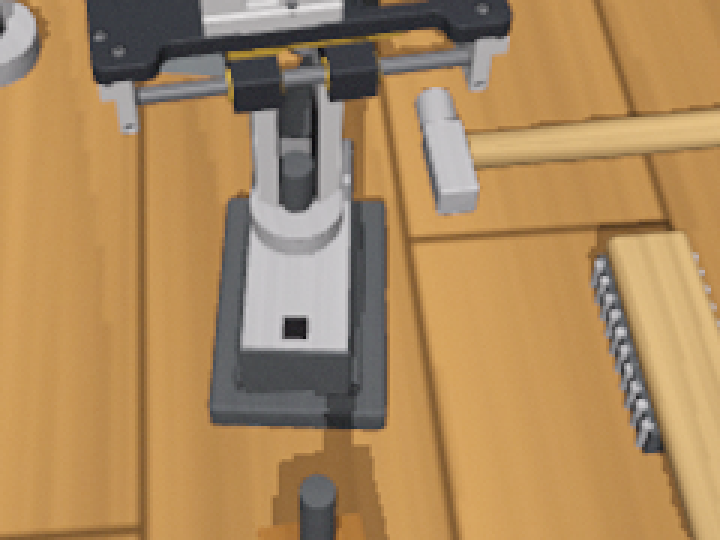

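The cap at (297,215) hangs upright over the face's mid-width, underside about 18 mm above it. Lowering.

>>> arm_command --targets '[0, 0, 0, 0, 0, 8, 1, 0, 0, 0, 0, 0, 14, 1, 0, 0, 0, 0, 0, 16, 1, 0, 0, 0, 0, 0, 17, 1, 0, 0, 0, 0, 0, 18, 1, 0, 0, 0, 0, 0, 18, 1]'

```text
time: 7.15
tool_pos: [0.5278, -0.0439, 0.1335]
ee_rot: [3.141, 0.0, 1.646]
wrist_force: [-0.3, 0.1, -1.5]
width: 0.017
finger_force: 30.0
```

>>> arm_command --targets '[0, 0, 0, 0, 0, 1, 1, 0, 0, 0, 0, 0, 2, 1, 0, 0, 0, 0, 0, 2, 1, 0, 0, 0, 0, 0, 2, 1]'

```text
time: 7.55
tool_pos: [0.5277, -0.0438, 0.1315]
ee_rot: [3.142, 0.0, 1.647]
wrist_force: [-0.2, -0.8, -0.3]
width: 0.0174
finger_force: 30.0
```

>>> arm_command --targets '[0, 0, 0, 0, 0, 1, 1, 0, 0, 0, 0, 0, 1, 1, 0, 0, 0, 0, 0, 1, 1]'

```text
time: 7.85
tool_pos: [0.5278, -0.0438, 0.1314]
ee_rot: [3.141, 0.0, 1.647]
wrist_force: [-1.8, 1.2, 4.5]
width: 0.0174
finger_force: 30.0
```

Contact (4.5 N up). Releasing, then rising.

>>> arm_command --targets '[0, 0, 0, 0, 0, 0, 0.5, 0, 0, 0, 0, 0, 0, 0, 0, 0, 0, 0, 0, 0, -1, 0, 0, 0, 0, 0, 0, -1, 0, 0, 0, 0, 0, 0, -1, 0, 0, 0, 0, 0, 0, -1, 0, 0, 0, 0, 0, 0, -1, 0, 0, 0, 0, 0, 0, -1, 0, 0, 0, 0, 0, 0, -1, 0, 0, 0, 0, 0, -20, -1, 0, 0, 0, 0, 0, -50, -1, 0, 0, 0, 0, 0, -80, -1, 0, 0, 0, 0, 0, -80, -1]'

```text
time: 9.15
tool_pos: [0.5301, -0.0442, 0.2159]
ee_rot: [3.132, 0.003, 1.647]
wrist_force: [-1.1, -0.1, 0.7]
width: 0.0938
finger_force: 0.0
```

```bash
python3 - <<'E'
from h import *
print(robot.get_obs()['width'])
for n in('side','wrist','top'):
    w=cloud(snap(n))
    for a,lo,hi in(('handle',.14,.16),('cup',.120,.132)):
        p=w[(w[...,2]>lo)&(w[...,2]<hi)&(np.hypot(w[...,0]-.5275,w[...,1]+.044)<.033)]
        if len(p)>20: print(n,a,len(p),np.round(cv2.minAreaRect((p[:,:2]*1000).astype(np.float32))[0],1),np.percentile(p[:,2],[50,95]).round(4))
    if n=='side':
        # hole in collar, from the now free view
        p=w[(w[...,2]>.0935)&(w[...,2]<.102)&(np.hypot(w[...,0]-.47,w[...,1]-.238)<.03)]; print('collar',len(p),cv2.minAreaRect((p[:,:2]*1000).astype(np.float32)))
print(toolshift([.5218,-.21,.212]))
E
```

```text
0.09379776587856599
side handle 149 [527.9 -47.1] [0.1537 0.1561]
side cup 490 [528.5 -47.2] [0.1248 0.1271]
collar 0 ((0.0, 0.0), (0.0, 0.0), 0.0)
wrist handle 748 [529.1 -43.4] [0.1556 0.1568]
wrist cup 2868 [529.1 -43.4] [0.1259 0.1272]
[-165.4  -18.1   -2.5]
```

The cap stands level at (0.528, −0.044), rim top at 126 mm and handle top at 156 mm, on the face centre. Going to above the punch.

>>> arm_command --targets '[0, 0, 0, -15, -2, 0, -1, 0, 0, 0, -45, -5, 0, -1, 0, 0, 0, -80, -9, 0, -1, 0, 0, 0, -115, -13, 0, -1, 0, 0, 0, -145, -16, 0, -1, 0, 0, 0, -160, -18, 0, -1, 0, 0, 0, -165, -18, 0, -1, 0, 0, 0, -165, -18, 0, -1, 0, 0, 0, -165, -18, 0, -1]'

```text
time: 10.2
tool_pos: [0.5223, -0.2087, 0.2103]
ee_rot: [-3.141, -0.001, 1.648]
wrist_force: [-0.3, 0.0, 0.5]
width: 0.094
finger_force: 0.0
```

```bash
python3 - <<'E'
from h import *
print(robot.get_obs()['tool_pos'])
for n in('wrist','side'):
    s=snap(n); w=cloud(s)
    if n=='wrist': save('w3',s['color'])
    for a,c,lo,hi in(('punch',(.5218,-.21),.15,.168),('rivet',(.526,-.2597),.112,.126),('collar',(.47,.2385),.0935,.102)):
        p=w[(w[...,2]>lo)&(w[...,2]<hi)&(np.hypot(w[...,0]-c[0],w[...,1]-c[1])<.025)]
        if len(p)>20: r=cv2.minAreaRect((p[:,:2]*1000).astype(np.float32)); print(n,a,len(p),np.round(r[0],1),np.round(r[1],1),np.percentile(p[:,2],[50,95]).round(4))
E
```

```text
[ 0.52229291 -0.20867414  0.21026855]
wrist punch 599 [ 523.5 -207.7] [15.4 15.4] [0.1597 0.1609]
wrist rivet 1157 [ 527.3 -257.2] [27.  27.4] [0.1197 0.1208]
side punch 145 [ 523.2 -210.3] [15.6 15.5] [0.1584 0.1599]
side rivet 411 [ 526.8 -260.2] [27.  26.7] [0.1187 0.1203]
side collar 46 [460.5 236.3] [11.4 29.4] [0.0966 0.0987]
```

View pics/w3.png

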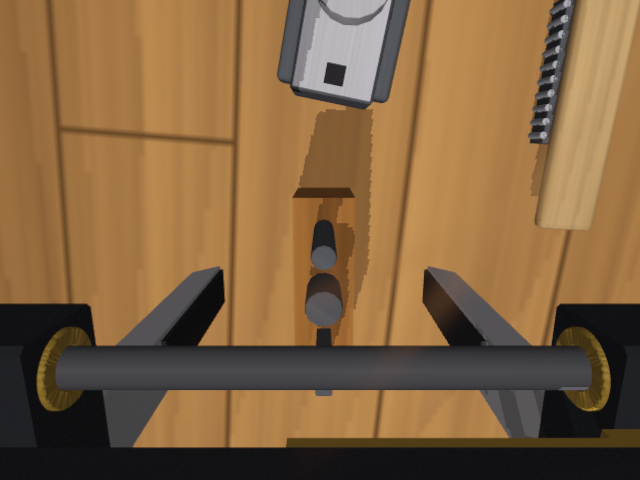

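The wrist picture shows the punch at (324,257), the rivet set at (323,306) and the flat set at (323,360), and the fingers straddle the rack. The punch is at about (0.5225, −0.209), top 160 mm, under the TCP to within about 1 mm. Descending 105 mm and gripping.

>>> arm_command --targets '[0, 0, 0, 0, 0, 15, -1, 0, 0, 0, 0, 0, 40, -1, 0, 0, 0, 0, 0, 65, -1, 0, 0, 0, 0, 0, 85, -1, 0, 0, 0, 0, 0, 98, -1, 0, 0, 0, 0, 0, 105, -1, 0, 0, 0, 0, 0, 105, 1, 0, 0, 0, 0, 0, 105, 1, 0, 0, 0, 0, 0, 105, 1, 0, 0, 0, 0, 0, 105, 1, 0, 0, 0, 0, 0, 105, 1, 0, 0, 0, 0, 0, 105, 1, 0, 0, 0, 0, 0, 105, 1, 0, 0, 0, 0, 0, 105, 1, 0, 0, 0, 0, 0, 105, 1, 0, 0, 0, 0, 0, 105, 1, 0, 0, 0, 0, 0, 105, 1, 0, 0, 0, 0, 0, 105, 1, 0, 0, 0, 0, 0, 105, 1]'

```text
time: 12.2
tool_pos: [0.5223, -0.2097, 0.1054]
ee_rot: [3.142, 0.0, 1.647]
wrist_force: [0.3, -0.3, 0.1]
width: 0.0158
finger_force: 30.0
```

Gripped at 15.8 mm (16 mm body). Lifting clear.

>>> arm_command --targets '[0, 0, 0, 0, 0, -8, 1, 0, 0, 0, 0, 0, -25, 1, 0, 0, 0, 0, 0, -50, 1, 0, 0, 0, 0, 0, -80, 1, 0, 0, 0, 0, 0, -110, 1, 0, 0, 0, 0, 0, -140, 1, 0, 0, 0, 0, 0, -162, 1, 0, 0, 0, 0, 0, -172, 1, 0, 0, 0, 0, 0, -175, 1, 0, 0, 0, 0, 0, -175, 1]'

```text
time: 13.2
tool_pos: [0.5221, -0.2096, 0.2799]
ee_rot: [-3.141, -0.0, 1.647]
wrist_force: [0.6, -0.6, -0.7]
width: 0.0157
finger_force: 30.0
```

```bash
python3 - <<'E'
from h import *
o=robot.get_obs(); print(o['width'],o['tool_pos'],o['wrist_force'])
t=o['tool_pos']
for n in('side','top'):
    w=cloud(snap(n))
    p=w[(w[...,2]<t[2]-.005)&(w[...,2]>.15)&(np.hypot(w[...,0]-t[0],w[...,1]-t[1])<.03)]
    if len(p)>10:
        print(n,'punch below TCP',len(p),'zmin',p[:,2].min())
        for lo in np.arange(.185,.275,.015):
            q=p[(p[:,2]>lo)&(p[:,2]<lo+.015)]
            if len(q): print(lo.round(3),q.mean(0).round(4))
    p=w[(w[...,2]>.0935)&(w[...,2]<.102)&(np.hypot(w[...,0]-.47,w[...,1]-.2385)<.03)]
    if len(p)>20: r=cv2.minAreaRect((p[:,:2]*1000).astype(np.float32)); print(n,'collar',len(p),np.round(r[0],1),np.round(r[1],1))
    p=w[(w[...,2]>.084)&(w[...,2]<.094)&(np.hypot(w[...,0]-.47,w[...,1]-.2385)<.085)]; print(n,'plate',np.round(np.concatenate(cv2.minAreaRect((p[:,:2]*1000).astype(np.float32))[:2]),1))
print(toolshift([.43,-.04,.28]),toolshift([.4697,.238,.28]))
E
```

```text
0.015700793127170452 [ 0.52209896 -0.20959896  0.27986627] [ 0.55897781 -0.61082509 -0.72470791]
side punch below TCP 296 zmin 0.1868141617460875
0.185 [ 0.5224 -0.2127  0.1952]
0.2 [ 0.5221 -0.2128  0.207 ]
0.215 [ 0.5227 -0.2126  0.2227]
0.23 [ 0.5226 -0.2129  0.2362]
0.245 [ 0.5218 -0.2158  0.2547]
0.26 [ 0.5225 -0.2157  0.2673]
side plate [427.6 241.1  46.9 116.7]
top punch below TCP 48 zmin 0.19449673130119016
0.185 [ 0.5179 -0.2069  0.1946]
0.2 [ 0.5191 -0.2061  0.2063]
0.215 [ 0.5194 -0.206   0.2231]
0.23 [ 0.5181 -0.2065  0.2336]
0.245 [ 0.5187 -0.2033  0.2565]
0.26 [ 0.519  -0.2025  0.2674]
top collar 171 [470.3 238.9] [52.9 53.6]
top plate [483.  235.2 110.7 139.8]
[175.9 -78.7  -0.9] [450.1 -18.   -0.6]
```

The punch hangs vertical, tip at about 0.189. Going round the anvil's near side to above the blower.

>>> arm_command --targets '[0, 0, 0, 20, -10, 0, 1, 0, 0, 0, 50, -25, 0, 1, 0, 0, 0, 85, -42, 0, 1, 0, 0, 0, 120, -59, 0, 1, 0, 0, 0, 160, -74, 0, 1, 0, 0, 0, 200, -76, 0, 1, 0, 0, 0, 240, -70, 0, 1, 0, 0, 0, 280, -60, 0, 1, 0, 0, 0, 320, -50, 0, 1, 0, 0, 0, 360, -40, 0, 1, 0, 0, 0, 395, -30, 0, 1, 0, 0, 0, 425, -22, 0, 1, 0, 0, 0, 442, -18, 0, 1, 0, 0, 0, 450, -18, 10, 1, 0, 0, 0, 450, -18, 30, 1, 0, 0, 0, 450, -18, 50, 1, 0, 0, 0, 450, -18, 60, 1, 0, 0, 0, 450, -18, 65, 1, 0, 0, 0, 450, -18, 65, 1, 0, 0, 0, 450, -18, 65, 1]'

```text
time: 15.3
tool_pos: [0.4707, 0.2374, 0.2164]
ee_rot: [3.14, -0.0, 1.646]
wrist_force: [0.4, 1.3, -1.2]
width: 0.0155
finger_force: 30.0
```

```bash
python3 - <<'E'
from h import *
o=robot.get_obs(); print(o['width'],o['tool_pos'],o['wrist_force'])
t=o['tool_pos']; ims=[]
for n in('wrist','side','top'):
    s=snap(n); w=cloud(s)
    # project estimated hole & tip
    for nm,P in(('hole',[.4697,.238,.098]),('tip',[t[0],t[1],t[2]-.0904])):
        c=np.linalg.inv(s['Tw'])@np.r_[P,1]; u=s['fx']*c[0]/c[2]+s['cx']; v=s['fy']*c[1]/c[2]+s['cy']; print(n,nm,round(u,1),round(v,1))
        if nm=='hole': uh,vh=int(u),int(v)
    r=75 if n=='wrist' else 45
    im=s['color'][max(vh-r,0):vh+r,max(uh-r,0):uh+r]; print(n,'crop origin',uh-r,vh-r); ims.append(cv2.resize(im,(264,264),interpolation=cv2.INTER_CUBIC))
    p=w[(w[...,2]>.0945)&(w[...,2]<.102)&(np.hypot(w[...,0]-.47,w[...,1]-.2385)<.025)]
    if len(p)>20: q=cv2.minAreaRect((p[:,:2]*1000).astype(np.float32)); print(n,'collar',len(p),np.round(q[0],1),np.round(q[1],1))
    q=w[(w[...,2]>t[2]-.1)&(w[...,2]<t[2]-.04)&(np.hypot(w[...,0]-t[0],w[...,1]-t[1])<.02)]
    if len(q)>5: print(n,'nose',len(q),q.mean(0).round(4),q[:,2].min().round(4))
save('h1',np.hstack(ims))
E
```

```text
0.015455502541845278 [0.47065604 0.23739803 0.21637803] [ 0.37410055  1.2657046  -1.16792062]
wrist hole 320.3 232.7
wrist tip 321.4 242.4
wrist crop origin 245 157
wrist collar 866 [470.7 240.3] [31.2 30.1]
wrist nose 188 [0.4716 0.2423 0.1533] 0.132
side hole 279.3 170.3
side tip 278.7 159.4
side crop origin 234 125
side collar 98 [469.7 235.5] [30.2 30.5]
side nose 87 [0.4718 0.2347 0.153 ] 0.1254
top hole 226.8 266.9
top tip 224.5 266.1
top crop origin 181 221
top collar 103 [473.8 234.1] [38.  33.5]
top nose 14 [0.4693 0.235  0.1504] 0.1339
```

View pics/h1.png

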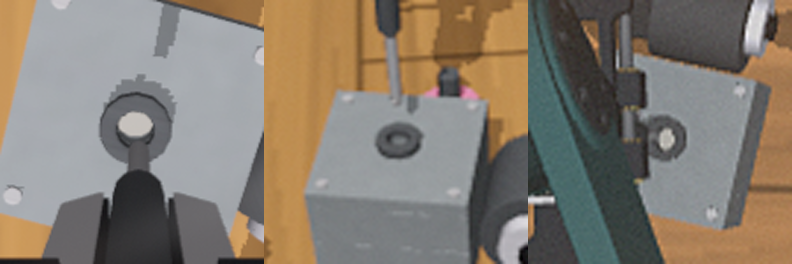

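The wrist crop shows the hole at crop (136,125) with the tip just in front of it at (138,140). The side crop shows the tip at (397,100) above the ring at (398,140). They agree to within a few mm, so I'll go down to just above the rim and compare again.

>>> arm_command --targets '[0, 0, 0, 0, -1, 8, 1, 0, 0, 0, 0, -1, 15, 1, 0, 0, 0, 0, -1, 20, 1, 0, 0, 0, 0, -1, 20, 1, 0, 0, 0, 0, -1, 20, 1]'

```text
time: 15.95
tool_pos: [0.4691, 0.2375, 0.1951]
ee_rot: [-3.141, 0.0, 1.647]
wrist_force: [0.5, -0.1, -0.4]
width: 0.0159
finger_force: 30.0
```

```bash
python3 - <<'E'
from h import *
o=robot.get_obs(); print(o['width'],o['tool_pos'],o['wrist_force'])
t=o['tool_pos']; ims=[]
for n,r in(('wrist',40),('side',22)):
    s=snap(n)
    for nm,P in(('hole',[.4697,.238,.098]),('tip',[t[0],t[1],t[2]-.0904]),('hole+y',[.4697,.243,.098]),('hole+x',[.4747,.238,.098])):
        c=np.linalg.inv(s['Tw'])@np.r_[P,1]; u=s['fx']*c[0]/c[2]+s['cx']; v=s['fy']*c[1]/c[2]+s['cy']
        if nm=='hole': uh,vh=int(u),int(v); k=400/(2*r)
        print(n,nm,'crop px',round((u-uh+r)*k+(400 if n=='side' else 0)),round((v-vh+r)*k))
    ims.append(cv2.resize(s['color'][vh-r:vh+r,uh-r:uh+r],(400,400),interpolation=cv2.INTER_CUBIC))
save('h2',np.hstack(ims))
E
```

```text
0.015931736271610993 [0.46908617 0.23754218 0.19507934] [ 0.46245457 -0.07522911 -0.38060393]
wrist hole crop px 203 203
wrist tip crop px 198 217
wrist hole+y crop px 206 168
wrist hole+x crop px 238 205
side hole crop px 603 203
side tip crop px 598 181
side hole+y crop px 602 188
side hole+x crop px 625 201
```

View pics/h2.png

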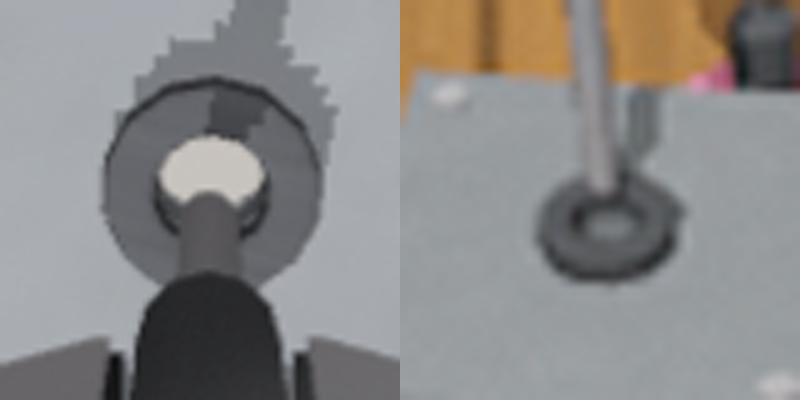

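In the wrist crop the tip (210,200) sits over the hole mouth (212,187). The side crop has the tip at (603,190) above the ring at (611,220). Allowing for each camera's bias, the hole is within about 1–2 mm of the tip, inside the 4 mm clearance. Entering gently, x +0.5.

>>> arm_command --targets '[0, 0, 0, 0, 0.5, 4, 1, 0, 0, 0, 0, 0.5, 8, 1, 0, 0, 0, 0, 0.5, 12, 1, 0, 0, 0, 0, 0.5, 16, 1, 0, 0, 0, 0, 0.5, 18, 1, 0, 0, 0, 0, 0.5, 18, 1]'

```text
time: 16.65
tool_pos: [0.4695, 0.2375, 0.1768]
ee_rot: [-3.141, 0.0, 1.647]
wrist_force: [-0.9, -0.0, -0.3]
width: 0.0153
finger_force: 30.0
```

Inside the hole without contact. Continuing to just above the button.

>>> arm_command --targets '[0, 0, 0, 0, 0, 5, 1, 0, 0, 0, 0, 0, 10, 1, 0, 0, 0, 0, 0, 15, 1, 0, 0, 0, 0, 0, 19, 1, 0, 0, 0, 0, 0, 22, 1, 0, 0, 0, 0, 0, 22, 1, 0, 0, 0, 0, 0, 22, 1]'

```text
time: 17.35
tool_pos: [0.4698, 0.2376, 0.1555]
ee_rot: [3.142, 0.0, 1.647]
wrist_force: [0.3, 0.4, -0.5]
width: 0.0153
finger_force: 30.0
```

>>> arm_command --targets '[0, 0, 0, 0, 0, 3, 1, 0, 0, 0, 0, 0, 5, 1, 0, 0, 0, 0, 0, 7, 1, 0, 0, 0, 0, 0, 8, 1, 0, 0, 0, 0, 0, 8, 1, 0, 0, 0, 0, 0, 8, 1]'

```text
time: 17.95
tool_pos: [0.4701, 0.2377, 0.148]
ee_rot: [3.14, -0.0, 1.647]
wrist_force: [0.6, -0.4, 2.4]
width: 0.0155
finger_force: 30.0
```

>>> arm_command --targets '[0, 0, 0, 0, 0, 1, 1, 0, 0, 0, 0, 0, 2, 1, 0, 0, 0, 0, 0, 3, 1, 0, 0, 0, 0, 0, 3, 1, 0, 0, 0, 0, 0, 3, 1]'

```text
time: 18.45
tool_pos: [0.4702, 0.2378, 0.1461]
ee_rot: [3.14, -0.0, 1.647]
wrist_force: [-0.6, 0.2, 7.2]
width: 0.0155
finger_force: 30.0
```

Over the 5 N spring end force at the expected depth, so the button is bottomed. Holding briefly and checking the whole scene.

>>> arm_command --targets '[0, 0, 0, 0, 0, 0.5, 1, 0, 0, 0, 0, 0, 0.5, 1, 0, 0, 0, 0, 0, 0.5, 1, 0, 0, 0, 0, 0, 0.5, 1, 0, 0, 0, 0, 0, 0.5, 1]'

```text
time: 18.95
tool_pos: [0.4703, 0.2378, 0.146]
ee_rot: [3.139, -0.001, 1.647]
wrist_force: [-0.1, -1.2, 9.3]
width: 0.0154
finger_force: 30.0
```

```bash
python3 - <<'E'
from h import *
o=robot.get_obs(); print(o['time'],o['tool_pos'],o['wrist_force'],o['finger_force'])
w=cloud(snap('side'))
for a,c,lo,hi in(('cap',(.528,-.044),.14,.16),('cup',(.528,-.044),.12,.132),('rivet',(.526,-.2597),.112,.126),('flat',(.529,-.309),.12,.14)):
    p=w[(w[...,2]>lo)&(w[...,2]<hi)&(np.hypot(w[...,0]-c[0],w[...,1]-c[1])<.033)]
    if len(p)>20: print(a,len(p),np.round(cv2.minAreaRect((p[:,:2]*1000).astype(np.float32))[0],1),np.percentile(p[:,2],95).round(4))
E
```

```text
18.95 [0.47025095 0.23780078 0.14601615] [-0.06386524 -1.2093668   9.33997586] 30.003484189510345
cap 148 [528.6 -47.4] 0.1558
cup 488 [528.5 -47.8] 0.1269
rivet 409 [ 526.8 -260.3] 0.1203
flat 294 [ 530.5 -309.6] 0.1303
```

Everything is in place; handing in.

```bash
python3 -c "
from bench import robot
print(robot.close_job()); o=robot.get_obs(); print(o['time'],o['wrist_force'],o['finger_force'])"
```

```text
the job is handed in; nothing more can be done
None
the job is handed in; nothing more can be done
```

I handed the job in at about 19 s with the cap level and let go at mid-width on the anvil face, and the gripped punch holding the reset button fully down at about 9 N; the rack tools showed no movement, I did not re-measure the hammer and brush, and the hand-in returned no verdict.

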